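# Set the extractor's speed selector and start it

## Robot

A 6-joint arm with a two-finger parallel gripper is mounted at the origin on the work surface. World frame = base frame: x ahead of the robot, y to its left, z up, the work surface at z = 0. Lengths are in m, angles in rad, forces in N, time in s.
With the tool pointing down it reaches from about 0.275 to 0.975 m from the base axis. Payload 8.4 kg.
Tool frame: the origin (TCP) lies on the centre line of the jaws, within the pads' length; the fingertips stand 25 mm ahead of it and the grasp point (between the pads) lies 6 mm ahead of it; z points along the fingers, y is the line along which they close (so a half turn about z gives the same grasp; the last joint's range is limited). The gripper opens to 92 mm and grips with 3 to 60 N. Pads are 20 mm wide; open, the fingers measure 128 mm over their backs; the gripper's body (75 mm by 189 mm) begins 69 mm behind the grasp point.
Start: joints at [-1.228, 0.353, 1.633, -0, 1.155, -0.002], TCP at [0.211, -0.588, 0.24] pointing down, gripper open.
Joint ranges: [-2.63, 2.63], [-0.92, 2.1], [0.06, 2.66], [-1.3, 4.44], [0, 2.69], [-3.02, 3.02]. Speed limits (rad/s): [2.22, 2.22, 2.79, 3.14, 3.14, 3.14].

## Interface

Orientations are given as a rotation vector (axis times angle).
In Python, from rig import get_state, grab_frame, get_calibration, job_done, recognise, outline_of, mark_of gives the robot as it stands. The module is installed in compiled form; this text tells all that it offers.
- The arm moves only by the tool apply_moves, never from a script. Its arguments are lists of equal length, an entry for each row: "translation": the shift along the tool's x, y, z scaled (see below), a list of three; "rotation": the turn, a rotation vector about the tool's x, y, z scaled (see below), a list of three; "grip": the closure, from -1 (fully open) to 1 (shut). In form: {"translation": [[x, y, z], ...], "rotation": [[ax, ay, az], ...], "grip": [grip, ...]}. A call has exactly 5 rows; each row shifts and turns the commanded pose from where the row before left it, along the tool's axes as they then stand; what a row does not reach is not made up. The controller multiplies each number of a shift by 40 mm and each number of a turn by 90 degrees. A row lasts 1/10 s, in which the tool goes at most 50 mm and 8.59 degrees, less where a joint would pass 70% of its speed; a pose out of reach is approached as far as the arm can. A call with a number of a shift or a turn outside -1 to 1 is refused whole. A call with a gripper value outside its range is refused whole. The fingers move at their own pace and stop on an object; the grip force is fixed at half the most. Time passes only in rows, so rows that do not move let the fingers close, or fill a call up. It gives the time, the measured TCP pose, the force, the opening and the grip force at its end, in the units of the state.
- get_state(): the state, without advancing time (a new reading comes with each control period).
- grab_frame(name): name is "side" or "top" or "wrist"; returns the picture (400x640x3 uint8, red, green, blue); there is no depth.
- get_calibration(name): a dict with "camera_matrix" (3x3 intrinsics, pixels), "cam_to_world" (4x4, takes a point from camera to world coordinates). Camera axes: x right, y down, z forward; pixel columns grow to the right and rows downward; lengths in m; the calibration is good to about 2 mm. A picture is of the moment at which its call begins: read the wrist's pose just before it. get_calibration takes no time and is no camera call; for the wrist camera it gives the pose at the moment of the call.
- job_done(): hands the job in; it is judged then, once.
Trained networks look in the newest picture that a camera, given by its name, has taken for a name from the list of things; names that differ only in an ending like _2 or _b are one class to them, and where a whole thing is asked for, a point or a joint stands for the part that bears it (a point fixed in the world has none). Each returns a list of dicts, best first, with "confidence" (0 to 1); they miss things now and then, are a little off and sometimes report something else, mostly with a low value. They report only what shows in the picture. A call takes as long as a camera call.
- recognise(label, camera): "location" ([column, row] as shares, 0 to 1, of the picture: columns of its width, rows of its height, amid what is visible of it).
- outline_of(label, camera): "mask" (400x640 bool, what is visible of it) and "location" ([column, row] as shares, 0 to 1, of the picture: columns of its width, rows of its height, amid what is visible of it).
- mark_of(label, camera): "location" ([column, row] as shares, 0 to 1, of the picture: columns of its width, rows of its height: a listed point, or the origin of a listed thing).
The state is a dict: "time_s": time; "q": joint angles; "qvel": joint speeds; "effort": joint torques, N m; "tool_pos": TCP position; "tool_rot": TCP orientation; "force": force on the tool from outside, world axes, zero at the start; "torque": the same for the moment, N m; "width": finger opening in m; "grip_force": force on a finger pad.
Only numpy, scipy, OpenCV 4.12 (cv2) and the standard library are available. Lean on these libraries where they do the work, as an engineer would, in place of code of your own. Each camera call takes 0.05 s, during which the arm holds its last target. There are 200 camera calls.

## Task

The workshop's dust extractor is to run at the speed marked with the blue tab. With a fingertip, without pinching it, push the red pointer of the rotary selector round click by click until it rests in the click where it points at the blue tab; only then press the green start button down with a fingertip and let it come up again. Leave the selector at the blue tab, and do not disturb the spray can, the bowl or the wrench.

Things in the scene. Friction and masses are not known exactly. Their poses are not given: they have to be found in the camera images.
- box: blue control box with a grey metal top, fixed to the bench, 190 mm (its x) by 310 mm (its y) by 80 mm high; origin at the centre of its underside, z up; turned up to 20 degrees in yaw. Its top carries the selector at (-5, 60) mm and the green button at (-20, -105) mm (box x, y)
- selector_axis (a point): point on the selector's vertical turning axis at the level of the box's top face (80 mm above the bench); axes as the box's
- selector (a joint): angle of the rotary selector, rad, growing clockwise from above. 8 clicks, 0 to 7, at 0, 0.524 ... 3.665 (every 30 degrees), each with a white tick. At value v the pointer's heading in the box frame is 1.833 - v rad from +x towards +y. Starts in click 3 or 4. Left between clicks it snaps to the nearer one; 1.3 N at the pointer's end carries it over a click. End stops lie 0.1 rad past clicks 0 and 7
- pointer_end (a point): outer end of the red pointer, on its top edge, 51 mm from the axis, 36 mm above the box's top; x axis outwards along the pointer, z up. The pointer is an upright bar 12 mm wide, from 21 mm behind the axis to 51 mm in front (white line on top: front half), 10 to 36 mm above the box's top, over a round black skirt of 30 mm radius, its top 11 mm above the box's top
- tab_blue: the target: flat blue disc, 16 mm across, 1.5 mm thick, lying on the dial plate of the box 68 mm from the selector's axis at one of the click positions (0, 2, 5 or 7; which colour is where changes from run to run). Its origin is the disc's centre
- tab_yellow: flat yellow disc, 16 mm across, 1.5 mm thick, lying on the dial plate of the box 68 mm from the selector's axis at one of the click positions (0, 2, 5 or 7; which colour is where changes from run to run). Its origin is the disc's centre
- tab_white: flat white disc, 16 mm across, 1.5 mm thick, lying on the dial plate of the box 68 mm from the selector's axis at one of the click positions (0, 2, 5 or 7; which colour is where changes from run to run). Its origin is the disc's centre
- tab_orange: flat orange disc, 16 mm across, 1.5 mm thick, lying on the dial plate of the box 68 mm from the selector's axis at one of the click positions (0, 2, 5 or 7; which colour is where changes from run to run). Its origin is the disc's centre
- start_button_top (a point): centre of the top face of the green push button, 32 mm across, in a black housing on the box's top; pressed straight down
- start_button (a joint): how far the green button is pressed, m: 0 up, 0.006 fully down (about 5 N); a spring brings it up again
- spray_can: loose spray can, 60 mm across, about 170 mm tall, standing on the bench beyond the selector end of the box (box +y), 225 to 260 mm from the box's centre; origin at the centre of its foot
- bowl: loose glass bowl, 100 mm across, 45 mm tall, on the bench beyond the button end of the box (box -y); origin at the centre of its foot
- wrench: loose steel wrench, 180 mm long, lying flat on the bench along the robot's side of the box; origin under its middle

How it is judged:
On the way, in this order (a step that is already met when the one before it is completed fails the run):
1. the selector rests in the click where its pointer points at the blue tab (y of tab_blue in the frame of pointer_end between -0.006 and 0.006 m and x of tab_blue in the frame of pointer_end above 0 m and velocity of joint selector between -0.15 and 0.15 rad/s), for 0.3 s.
2. the green start button is pressed down (value of joint start_button above 0.004 m), for 0.05 s.
At the end, for the whole second after the job is handed in: the selector rests with its pointer aimed within 6 mm (5 degrees) of the blue tab's centre, and the start button has been pressed and is up again (all of step 1 and value of joint start_button below 0.0015 m); the robot touches nothing.
It fails at once if the start button is pressed while the selector is not at the blue tab (value of joint start_button above 0.003 m and not (y of tab_blue in the frame of pointer_end between -0.01 and 0.01 m and x of tab_blue in the frame of pointer_end above 0 m)).
It fails at once if the pointer is pinched between the fingers (contact force between the fingers and box above 0.5 N and y of the grasp point in the frame of pointer_end between -0.006 and 0.006 m and x of the grasp point in the frame of pointer_end between -0.082 and 0.01 m and z of the grasp point in the frame of pointer_end below 0.014 m).
It fails at once if the spray can is shifted or lifted by more than 20 mm or tipped (distance of spray_can from where it was at the start of the episode above 0.02 m or angle between spray_can's own z axis and vertical above 0.3 rad).
It fails at once if the bowl is shifted or lifted by more than 20 mm or tipped (distance of bowl from where it was at the start of the episode above 0.02 m or angle between bowl's own z axis and vertical above 0.3 rad).
It fails at once if the wrench is shifted or lifted by more than 20 mm (distance of wrench from where it was at the start of the episode above 0.02 m).
It also fails if it takes over 64 s, if anything falls off the work surface, if the arm or the gripper's body presses on something with over 40 N, if the wrist force passes 120 N, or if a joint passes its speed limit or range.

## Working session

There is one attempt and no reset: what is moved stays moved. The work goes in short steps, Python scripts to look and compute and a tool call to move; the robot and the scene stay as the last step left them, time stands still between calls to the robot, and variables do not carry over. Pictures are saved under pics/ and viewed, at most 10 in all, crops included, and the job is handed in when it is done.

Besides the shell and the picture viewer there is one more tool, called after "Request:" as name(argument=value, ...) on one line, values as JSON. apply_moves: Moves the arm, as the interface text tells. Shifts and turns lie within -1 to 1; 1 stands for 40 mm of shift or 90 degrees of turn. Its arguments: {"type":"object","properties":{"translation":{"type":"array","items":{"type":"array","items":{"type":"number","minimum":-1,"maximum":1}}},"rotation":{"type":"array","items":{"type":"array","items":{"type":"number","minimum":-1,"maximum":1}}},"grip":{"type":"array","items":{"type":"number"}}},"required":["translation","rotation","grip"]}

```bash
mkdir -p pics; cat > h.py <<'E'
import numpy as np, cv2
from rig import *
def ray(cam,loc,z):
    c=get_calibration(cam);K=np.array(c["camera_matrix"]);T=np.array(c["cam_to_world"])
    d=T[:3,:3]@np.linalg.solve(K,[loc[0]*640,loc[1]*400,1]);o=T[:3,3]
    return o+d*(z-o[2])/d[2]
E
python3 - <<'E'
from h import *
for cam in ("top","side"):
    cv2.imwrite(f"pics/{cam}0.png",grab_frame(cam)[:,:,::-1])
    print(cam,np.round(get_calibration(cam)["cam_to_world"],2).tolist())
    for n,z in [("selector_axis",.08),("pointer_end",.116),("start_button_top",.095),("tab_blue",.083),("tab_yellow",.083),("tab_white",.083),("tab_orange",.083),("spray_can",0),("bowl",0),("wrench",0),("box",0)]:
        for r in mark_of(n,cam)[:2]:
            print(n,round(r["confidence"],2),np.round(np.array(r["location"])*[640,400]),np.round(ray(cam,r["location"],z),3))
print(get_state())
E
```

```text
top [[-0.01, -1.0, 0.1, 0.45], [-1.0, 0.01, 0.03, 0.04], [-0.03, -0.1, -0.99, 0.8], [0.0, 0.0, 0.0, 1.0]]
selector_axis 0.67 [271. 175.] [0.574 0.154 0.08 ]
pointer_end 0.61 [252. 146.] [0.625 0.187 0.116]
pointer_end 0.33 [302. 176.] [0.564 0.09  0.116]
start_button_top 0.6 [414. 159.] [ 0.6   -0.129  0.095]
start_button_top 0.52 [354. 165.] [ 0.589 -0.011  0.095]
tab_blue 0.4 [289. 148.] [0.628 0.119 0.083]
tab_yellow 0.39 [236. 191.] [0.543 0.224 0.083]
tab_white 0.47 [243. 155.] [0.614 0.211 0.083]
tab_orange 0.4 [304. 176.] [0.571 0.088 0.083]
spray_can 0.68 [349. 164.] [ 0.609 -0.008  0.   ]
spray_can 0.58 [196. 175.] [0.589 0.337 0.   ]
bowl 0.64 [412. 158.] [ 0.621 -0.146  0.   ]
bowl 0.44 [271. 175.] [0.587 0.167 0.   ]
wrench 0.85 [309. 244.] [0.433 0.084 0.   ]
wrench 0.31 [242. 157.] [0.629 0.234 0.   ]
box 0.81 [300. 173.] [0.592 0.102 0.   ]
box 0.46 [195. 176.] [0.587 0.34  0.   ]
side [[-0.92, -0.26, 0.28, 0.33], [-0.38, 0.6, -0.71, 0.59], [0.01, -0.76, -0.65, 0.61], [0.0, 0.0, 0.0, 1.0]]
selector_axis 0.81 [278. 241.] [0.583 0.157 0.08 ]
pointer_end 0.79 [251. 226.] 
[... 446 characters left out ...]
 ]
box 0.81 [289. 250.] [0.59  0.104 0.   ]
{'time_s': 1.2, 'q': array([-1.22836823e+00,  3.52975854e-01,  1.63338997e+00,  5.37793708e-06,
        1.15519874e+00, -2.39219772e-03]), 'qvel': array([ 0.00086498,  0.00059106, -0.00176948, -0.00094655, -0.00058271,
        0.00151588]), 'effort': array([ 2.07487508e-03, -5.93760037e+01, -3.34580362e+01,  6.98165665e-02,
        1.58780295e-02, -2.74291284e-05]), 'tool_pos': array([ 0.21127672, -0.58821735,  0.23960236]), 'tool_rot': array([3.09499000e+00, 5.38955054e-01, 1.50841858e-05]), 'force': array([0.52729555, 0.42927521, 0.67949597]), 'torque': array([ 0.0851825 ,  0.00944   , -0.01539772]), 'grip_force': 0.0, 'width': 0.091957135367679}
```

```bash
python3 - <<'E'
import cv2
a=cv2.imread("pics/top0.png")[100:280,150:450];cv2.imwrite("pics/tc.png",cv2.resize(a,None,fx=2.6,fy=2.6,interpolation=3))
E
```

```text
(no output)
```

View pics/tc.png

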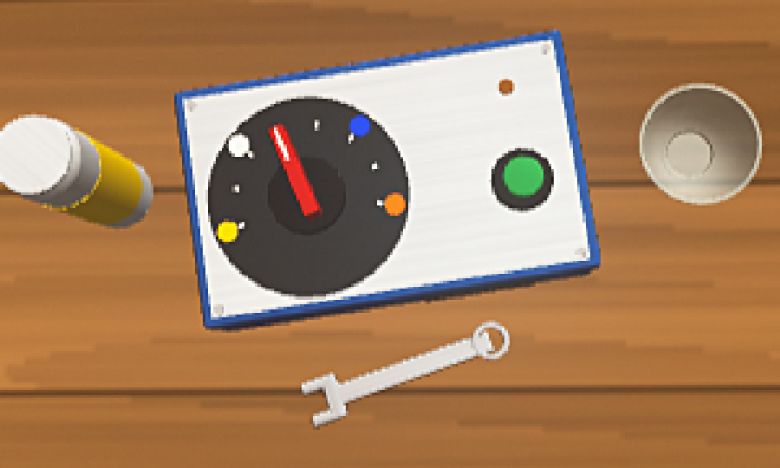

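View pics/side0.png

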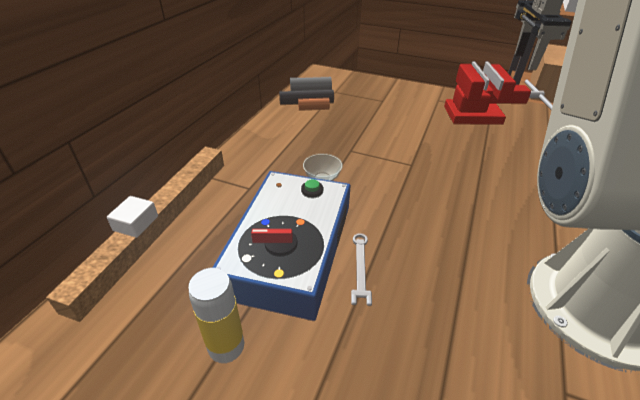

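The top view shows the white-lined pointer end up-left at click 3 (crop px ~278,130). White is at click 2, blue at click 5 (360,125), orange at 7 and yellow at 0. That means two clicks clockwise. The box yaw is about 8°, which agrees with the measured points. I'll turn the tool to world axes, close the fingers and approach high.

Request:
apply_moves(translation=[[0, 0, 0], [0, 0, 0], [0, 0, 0], [0, 0, 0], [0, 0, 0]], rotation=[[0, 0, 0.055], [0, 0, 0.055], [0, 0, 0.055], [0, 0, 0.055], [0, 0, 0]], grip=[1, 1, 1, 1, 1])

```text
time_s: 1.7
tool_pos: [0.2113, -0.5882, 0.2396]
tool_rot: [3.142, -0.003, 0.0]
force: [-1.0, -0.7, -0.4]
width: 0.0539
grip_force: 0.0
```

Request:
apply_moves(translation=[[0.4, -0.8, 0], [0.4, -0.8, 0], [0.4, -0.8, 0], [0.4, -0.8, 0], [0.4, -0.8, 0]], rotation=[[0, 0, 0], [0, 0, 0], [0, 0, 0], [0, 0, 0], [0, 0, 0]], grip=[1, 1, 1, 1, 1])

```text
time_s: 2.2
tool_pos: [0.2918, -0.427, 0.2397]
tool_rot: [3.141, 0.003, 0.0]
force: [0.6, -0.4, 0.5]
width: 0.0141
grip_force: 0.0
```

Request:
apply_moves(translation=[[0.4, -0.8, 0], [0.4, -0.8, 0], [0.4, -0.8, 0], [0.4, -0.8, 0], [0.4, -0.8, 0]], rotation=[[0, 0, 0], [0, 0, 0], [0, 0, 0], [0, 0, 0], [0, 0, 0]], grip=[1, 1, 1, 1, 1])

```text
time_s: 2.7
tool_pos: [0.372, -0.267, 0.2398]
tool_rot: [3.141, 0.003, 0.001]
force: [-0.2, -0.4, -1.0]
width: 0.0003
grip_force: 0.0
```

Request:
apply_moves(translation=[[0.4, -0.8, 0], [0.4, -0.8, 0], [0.4, -0.8, 0], [0.4, -0.8, 0], [0.4, -0.8, 0]], rotation=[[0, 0, 0], [0, 0, 0], [0, 0, 0], [0, 0, 0], [0, 0, 0]], grip=[1, 1, 1, 1, 1])

```text
time_s: 3.2
tool_pos: [0.4522, -0.107, 0.2398]
tool_rot: [3.141, 0.003, 0.001]
force: [0.4, -1.3, -0.2]
width: 0.0008
grip_force: 0.0
```

Request:
apply_moves(translation=[[0.4, -0.8, 0], [0.4, -0.8, 0], [0.4, -0.8, 0], [0.4, -0.8, 0], [0, 0, 0]], rotation=[[0, 0, 0], [0, 0, 0], [0, 0, 0], [0, 0, 0], [0, 0, 0]], grip=[1, 1, 1, 1, 1])

```text
time_s: 3.7
tool_pos: [0.5174, 0.0225, 0.2398]
tool_rot: [-3.141, -0.007, -0.002]
force: [-0.1, 0.0, 0.1]
width: 0.0006
grip_force: 0.0
```

```bash
python3 - <<'E'
from h import *
print(get_state()["tool_pos"])
cv2.imwrite("pics/w1.png",grab_frame("wrist")[:,:,::-1])
for n,z in [("selector_axis",.08),("pointer_end",.116),("start_button_top",.095),("tab_blue",.082),("tab_yellow",.082),("tab_white",.082),("tab_orange",.082)]:
    for r in mark_of(n,"wrist")[:2]:
        print(n,round(r["confidence"],2),np.round(np.array(r["location"])*[640,400]),np.round(ray("wrist",r["location"],z),3))
E
```

```text
[0.51739791 0.02253771 0.23975149]
selector_axis 0.89 [176. 140.] [0.574 0.16  0.08 ]
selector_axis 0.36 [ 62. 122.] [0.591 0.271 0.08 ]
pointer_end 0.81 [130.  86.] [0.619 0.177 0.116]
start_button_top 0.91 [341. 129.] [ 0.584 -0.004  0.095]
tab_blue 0.49 [215.  80.] [0.63  0.115 0.082]
tab_yellow 0.64 [119. 164.] [0.551 0.218 0.082]
tab_white 0.61 [114.  96.] [0.615 0.213 0.082]
tab_white 0.32 [175. 140.] [0.574 0.159 0.082]
tab_orange 0.68 [119. 167.] [0.548 0.219 0.082]
tab_orange 0.66 [247. 150.] [0.565 0.089 0.082]
```

View pics/w1.png

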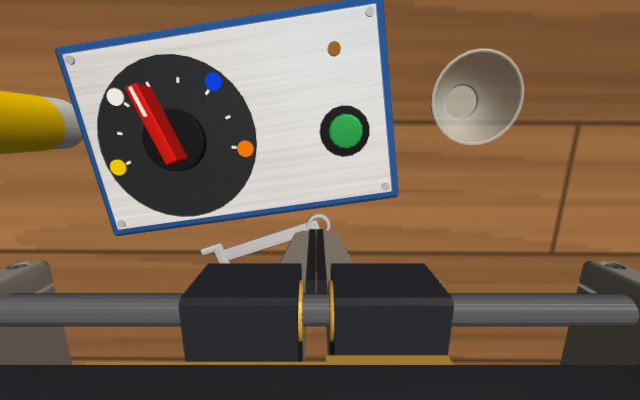

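The wrist view agrees: pointer at click 3 (tip near 130,86), blue tab at 213,81, button at 344,130. The selector axis is at about (0.575, 0.158), the button at (0.585, -0.008), and the yaw is 8.6°. Next I'll go beside the pointer on its counter-clockwise side and lower the tip.

Request:
apply_moves(translation=[[0.39, -0.95, 0], [0.39, -0.95, 0], [0.39, -0.95, 0], [0.39, -0.95, 0], [0.38, -0.95, 0]], rotation=[[0, 0, 0], [0, 0, 0], [0, 0, 0], [0, 0, 0], [0, 0, 0]], grip=[1, 1, 1, 1, 1])

```text
time_s: 4.6
tool_pos: [0.594, 0.2104, 0.2397]
tool_rot: [-3.142, 0.002, -0.0]
force: [-0.3, -0.7, -0.2]
width: 0.0002
grip_force: 0.0
```

Request:
apply_moves(translation=[[0, 0, 0], [0, 0, 0.8], [0, 0, 0.8], [0, 0, 0.6], [0, 0, 0.6]], rotation=[[0, 0, 0], [0, 0, 0], [0, 0, 0], [0, 0, 0], [0, 0, 0]], grip=[1, 1, 1, 1, 1])

```text
time_s: 5.1
tool_pos: [0.593, 0.208, 0.1266]
tool_rot: [3.141, -0.002, -0.001]
force: [0.6, -0.1, 0.5]
width: 0.0003
grip_force: 0.0
```

```bash
python3 - <<'E'
from h import *
s=get_state();print(s["tool_pos"],s["force"])
a=grab_frame("wrist")[:,:,::-1];b=grab_frame("side")[130:330,180:420,::-1]
cv2.imwrite("pics/w2.png",np.vstack([a[:,:600],cv2.resize(b,(600,500))])[:900] if 0 else np.hstack([cv2.resize(a,(480,300)),cv2.resize(b,(320,300))]))
E
```

```text
[0.59299352 0.20799813 0.12655269] [ 0.62178608 -0.11907495  0.45189842]
```

View pics/w2.png

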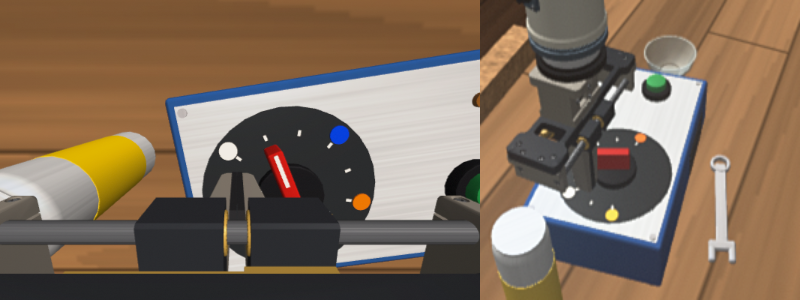

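The closed fingertip stands on the counter-clockwise side of the pointer, clear of the can. I'll push along the arc slowly.

Request:
apply_moves(translation=[[0.1, 0.13, 0], [0.1, 0.12, 0], [0.1, 0.1, 0], [0.1, 0.1, 0], [0.09, 0.1, 0]], rotation=[[0, 0, 0], [0, 0, 0], [0, 0, 0], [0, 0, 0], [0, 0, 0]], grip=[1, 1, 1, 1, 1])

```text
time_s: 5.7
tool_pos: [0.6137, 0.1871, 0.1282]
tool_rot: [-3.141, 0.001, -0.001]
force: [0.1, 0.8, -0.2]
width: 0.0006
grip_force: 0.1
```

Request:
apply_moves(translation=[[0.07, 0.11, 0], [0.06, 0.11, 0], [0.05, 0.11, 0], [0.03, 0.11, 0], [0.02, 0.11, 0]], rotation=[[0, 0, 0], [0, 0, 0], [0, 0, 0], [0, 0, 0], [0, 0, 0]], grip=[1, 1, 1, 1, 1])

```text
time_s: 6.2
tool_pos: [0.6223, 0.1653, 0.1275]
tool_rot: [-3.141, 0.001, 0.0]
force: [0.5, 0.3, -0.8]
width: 0.0004
grip_force: 0.2
```

```bash
python3 - <<'E'
from h import *
s=get_state();print(s["tool_pos"],s["force"])
a=grab_frame("wrist")[:,:,::-1];b=grab_frame("side")[130:330,180:420,::-1]
cv2.imwrite("pics/w3.png",np.hstack([cv2.resize(a,(480,300)),cv2.resize(b,(320,300))]))
E
```

```text
[0.62229443 0.16525049 0.12754188] [ 0.49364721  0.29079026 -0.77277202]
```

View pics/w3.png

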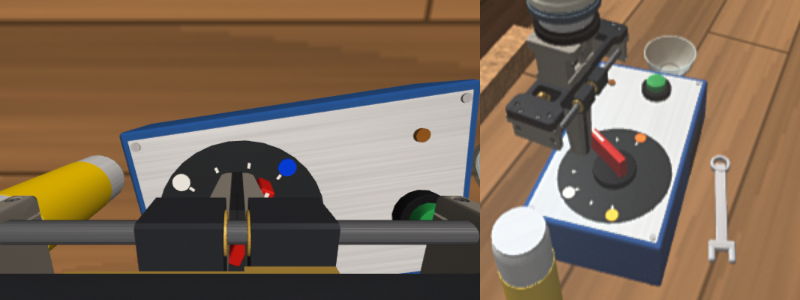

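The pointer is swung round close to the blue tab (tip 266,187; tab 288,167). I'll finish the planned arc, then back off and lift.

Request:
apply_moves(translation=[[0.02, 0.08, 0], [0.01, 0.08, 0], [0, 0, 0], [-0.1, -0.3, 0], [-0.1, -0.3, 0]], rotation=[[0, 0, 0], [0, 0, 0], [0, 0, 0], [0, 0, 0], [0, 0, 0]], grip=[1, 1, 1, 1, 1])

```text
time_s: 6.8
tool_pos: [0.6152, 0.1839, 0.1276]
tool_rot: [-3.141, 0.002, 0.0]
force: [-0.1, -0.5, 0.4]
width: 0.0006
grip_force: 0.0
```

Request:
apply_moves(translation=[[0, 0, -0.9], [0, 0, -0.9], [0, 0.5, -0.5], [-0.9, 0.9, 0], [-0.9, 0.9, 0]], rotation=[[0, 0, 0], [0, 0, 0], [0, 0, 0], [0, 0, 0], [0, 0, 0]], grip=[1, 1, 1, 1, 1])

```text
time_s: 7.3
tool_pos: [0.5442, 0.0931, 0.2202]
tool_rot: [-3.141, -0.002, -0.003]
force: [0.4, -1.0, 0.0]
width: 0.0004
grip_force: 0.0
```

```bash
python3 - <<'E'
from h import *
print(get_state()["tool_pos"])
cv2.imwrite("pics/w4.png",grab_frame("wrist")[:,:,::-1])
P={}
for n,z in [("selector_axis",.08),("pointer_end",.116),("start_button_top",.095),("tab_blue",.082)]:
    for r in mark_of(n,"wrist")[:1]:
        P[n]=ray("wrist",r["location"],z);print(n,round(r["confidence"],2),np.round(P[n],3))
A=np.array([.575,.158])
for n in("pointer_end","tab_blue"):d=P[n][:2]-A;print(n,np.degrees(np.arctan2(d[1],d[0])))
E
```

```text
[0.54423866 0.09305915 0.22021563]
selector_axis 0.68 [0.57  0.159 0.08 ]
pointer_end 0.72 [0.612 0.129 0.116]
start_button_top 0.78 [ 0.583 -0.007  0.095]
tab_blue 0.65 [0.633 0.12  0.082]
pointer_end -37.80003949054115
tab_blue -33.24748291321168
```

View pics/w4.png

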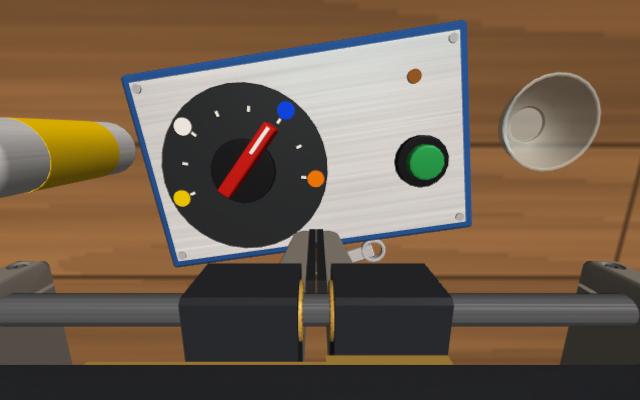

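The pointer (red tip at 268,125) aims at the blue tab (286,110), so step 1 is done. Next I'll go over the button and part way down.

Request:
apply_moves(translation=[[0.2, 0.5, 0], [0.2, 0.5, 0], [0.2, 0.5, 0], [0.2, 0.5, 0], [0.2, 0.5, 0]], rotation=[[0, 0, 0], [0, 0, 0], [0, 0, 0], [0, 0, 0], [0, 0, 0]], grip=[1, 1, 1, 1, 1])

```text
time_s: 8.05
tool_pos: [0.5863, -0.0071, 0.2195]
tool_rot: [-3.141, -0.001, -0.001]
force: [0.9, -0.7, 0.5]
width: 0.0001
grip_force: 0.0
```

Request:
apply_moves(translation=[[0, 0, 0.7], [0, 0, 0.7], [0, 0, 0.5], [0, 0, 0], [0, 0, 0]], rotation=[[0, 0, 0], [0, 0, 0], [0, 0, 0], [0, 0, 0], [0, 0, 0]], grip=[1, 1, 1, 1, 1])

```text
time_s: 8.55
tool_pos: [0.5855, -0.0067, 0.1436]
tool_rot: [-3.141, -0.0, 0.0]
force: [0.1, -0.2, -0.7]
width: 0.0005
grip_force: 0.0
```

```bash
python3 - <<'E'
from h import *
print(get_state()["tool_pos"])
P={}
for c in("side","wrist","top"):
  a=grab_frame(c)[:,:,::-1]
  if c=="side": s=a[130:330,180:420]
  if c=="wrist": w=a
  for r in mark_of("start_button_top",c)[:2]:
    print(c,round(r["confidence"],2),[np.round(ray(c,r["location"],z),3) for z in(.09,.1)])
cv2.imwrite("pics/w5.png",np.hstack([cv2.resize(w,(440,275)),cv2.resize(s,(330,275))]))
E
```

```text
[ 0.58546615 -0.00674756  0.14364834]
side 0.49 [array([ 0.596, -0.015,  0.09 ]), array([ 0.591, -0.004,  0.1  ])]
wrist 0.67 [array([ 0.581, -0.003,  0.09 ]), array([ 0.585, -0.003,  0.1  ])]
top 0.37 [array([ 0.589, -0.01 ,  0.09 ]), array([ 0.587, -0.009,  0.1  ])]
```

View pics/w5.png

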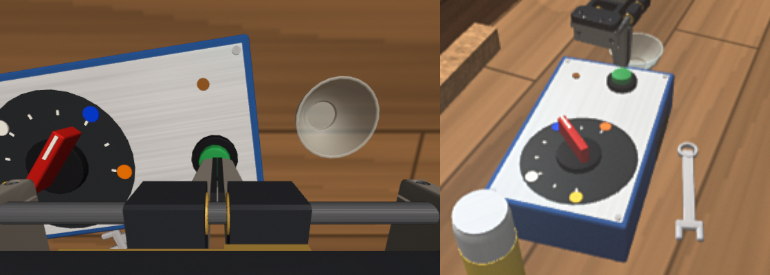

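The fingertip is centred over the green button. I'll descend in small steps and watch the force.

Request:
apply_moves(translation=[[0, 0, 0.06], [0, 0, 0.06], [0, 0, 0.06], [0, 0, 0.06], [0, 0, 0.06]], rotation=[[0, 0, 0], [0, 0, 0], [0, 0, 0], [0, 0, 0], [0, 0, 0]], grip=[1, 1, 1, 1, 1])

```text
time_s: 9.35
tool_pos: [0.5845, -0.0077, 0.1313]
tool_rot: [3.142, -0.001, -0.0]
force: [0.1, 0.3, 0.7]
width: 0.0005
grip_force: 0.0
```

Request:
apply_moves(translation=[[0, 0, 0.05], [0, 0, 0.05], [0, 0, 0.03], [0, 0, 0], [0, 0, 0]], rotation=[[0, 0, 0], [0, 0, 0], [0, 0, 0], [0, 0, 0], [0, 0, 0]], grip=[1, 1, 1, 1, 1])

```text
time_s: 9.85
tool_pos: [0.5846, -0.0076, 0.1265]
tool_rot: [3.142, -0.001, -0.0]
force: [-0.5, -0.1, 2.2]
width: 0.0006
grip_force: 0.9
```

Request:
apply_moves(translation=[[0, 0, 0.05], [0, 0, 0.03], [0, 0, 0], [0, 0, 0], [0, 0, 0]], rotation=[[0, 0, 0], [0, 0, 0], [0, 0, 0], [0, 0, 0], [0, 0, 0]], grip=[1, 1, 1, 1, 1])

```text
time_s: 10.35
tool_pos: [0.5846, -0.0076, 0.1233]
tool_rot: [3.142, -0.001, 0.0]
force: [-0.9, 0.4, 4.5]
width: 0.0002
grip_force: 1.8
```

Request:
apply_moves(translation=[[0, 0, 0.05], [0, 0, 0.03], [0, 0, 0], [0, 0, 0], [0, 0, 0]], rotation=[[0, 0, 0], [0, 0, 0], [0, 0, 0], [0, 0, 0], [0, 0, 0]], grip=[1, 1, 1, 1, 1])

```text
time_s: 10.85
tool_pos: [0.5847, -0.0077, 0.1212]
tool_rot: [3.142, -0.001, 0.001]
force: [-5.1, -0.2, 17.1]
width: 0.0002
grip_force: 8.5
```

The force rose to about 5 N and then stiffly to 17 N, so the button is bottomed. Lifting off.

Request:
apply_moves(translation=[[0, 0, -0.2], [0, 0, -0.5], [0, 0, -0.9], [0, 0, -0.9], [0, 0, 0]], rotation=[[0, 0, 0], [0, 0, 0], [0, 0, 0], [0, 0, 0], [0, 0, 0]], grip=[1, 1, 1, 1, 1])

```text
time_s: 11.35
tool_pos: [0.5874, -0.0076, 0.2246]
tool_rot: [3.142, -0.001, 0.012]
force: [0.3, -0.3, -0.1]
width: 0.0007
grip_force: 0.0
```

Request:
apply_moves(translation=[[-0.8, 0, 0], [-0.8, 0, 0], [-0.5, 0, 0], [0, 0, 0], [0, 0, 0]], rotation=[[0, 0, 0], [0, 0, 0], [0, 0, 0], [0, 0, 0], [0, 0, 0]], grip=[1, 1, 1, 1, 1])

```text
time_s: 11.85
tool_pos: [0.501, -0.0075, 0.2198]
tool_rot: [-3.142, 0.001, -0.001]
force: [-0.3, -0.1, 1.0]
width: 0.0005
grip_force: 0.0
```

```bash
python3 - <<'E'
from h import *
s=get_state();print(s["tool_pos"],s["force"])
cv2.imwrite("pics/w6.png",grab_frame("wrist")[:,:,::-1])
E
```

```text
[ 0.50103889 -0.00753249  0.21980404] [-0.25207757 -0.11656778  1.04991748]
```

View pics/w6.png

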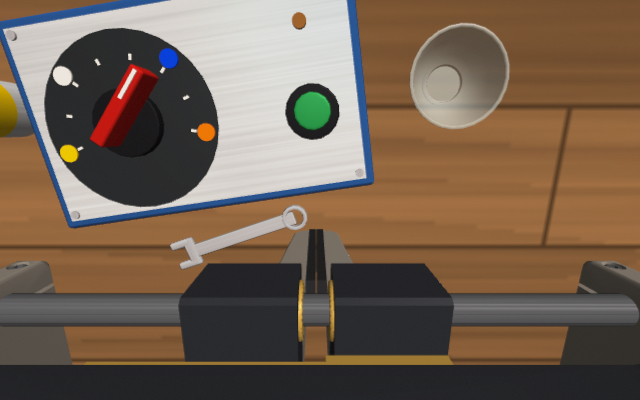

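The pointer is still at the blue tab (tip ~145,72; tab 168,58), the button is up (312,111), and the arm is clear.

```bash
python3 -c "
from rig import job_done
print(job_done())"
```

```text
the job is handed in; nothing more can be done
None
```

I pushed the selector two clicks clockwise to the blue tab, then pressed the green start button fully and let it come up; I saw no sign that the can, bowl or wrench moved, and the job is handed in (no verdict was returned).

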